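# Empty the router's catch tray into the tote and ticket it

### The job

The router has finished a batch of birch sanding blocks: pull the catch tray out from under its clear guard, stand every block base down on the floor of the blue tote, none on top of another, and then push the empty tray fully home. Move the job ticket to the tote too: take it off its stand by its spring clip and clip it upright onto the tote's rim, the jaws well down over the wall and the ticket hanging on the outside. Leave the other things on the desk where they are.

Things in the scene. Friction and masses are not known exactly. Their poses are not given: they have to be found in the camera images.
- block1: Finished birch sanding block (3 to 5 of the five are present, the rest read None): base 84 x 56 x 14 mm, along its middle a grip rib 70 long x 16 wide, 44 mm high over all; 50 to 100 g. Origin at the centre of its underside, x along the rib, y across it, z up. Starts base down on the tray floor; pinch the rib's long sides from above.
- block2: Finished birch sanding block (3 to 5 of the five are present, the rest read None): base 84 x 56 x 14 mm, along its middle a grip rib 70 long x 16 wide, 44 mm high over all; 50 to 100 g. Origin at the centre of its underside, x along the rib, y across it, z up. Starts base down on the tray floor; pinch the rib's long sides from above.
- block3: Finished birch sanding block (3 to 5 of the five are present, the rest read None): base 84 x 56 x 14 mm, along its middle a grip rib 70 long x 16 wide, 44 mm high over all; 50 to 100 g. Origin at the centre of its underside, x along the rib, y across it, z up. Starts base down on the tray floor; pinch the rib's long sides from above.
- block4: Finished birch sanding block (3 to 5 of the five are present, the rest read None): base 84 x 56 x 14 mm, along its middle a grip rib 70 long x 16 wide, 44 mm high over all; 50 to 100 g. Origin at the centre of its underside, x along the rib, y across it, z up. Starts base down on the tray floor; pinch the rib's long sides from above.
- block5: Finished birch sanding block (3 to 5 of the five are present, the rest read None): base 84 x 56 x 14 mm, along its middle a grip rib 70 long x 16 wide, 44 mm high over all; 50 to 100 g. Origin at the centre of its underside, x along the rib, y across it, z up. Starts base down on the tray floor; pinch the rib's long sides from above.
- outfeed: The router's part outfeed, fixed to the desk: a low white tunnel roofed by a clear flat guard (underside 64 mm, top 72 mm above the desk, 284 mm wide, 460 mm long). Origin on the desk under the middle of the roof's open lip; x across the tunnel, +y straight out of it, the way the tray is pulled; the roof covers y from 0 to -460 mm.
- tray (a joint): Travel in m of the aluminium catch tray, which slides out of the tunnel along the outfeed's +y: 0 fully home, 0.24 at the end stop. About 3 N of friction; stays where it is left. At home all the blocks lie under the guard.
- tray_floor (a point): Centre of the tray's floor, on its upper face 10 mm above the desk; axes parallel to the outfeed's. The tray is 250 mm wide (x) and 270 mm long (y) outside, walls 3 to 4 mm thick, rim 54 mm above the desk. This point is at outfeed y = -123 mm + travel.
- tray_handle (a point): Middle of the tray's black bow handle: a level round bar 12 mm thick, 110 mm long, parallel to the outfeed's x, 46 mm above the desk, its middle line 36 mm in front of the tray's front wall (30 mm clear for a finger). Pinch it from above, across the bar. Axes parallel to the outfeed's.
- tote: Loose blue open tote, outside 220 mm (its x) x 320 mm (its y) x 85 mm high, upright walls 5 mm thick with plain edges, floor 5 mm thick, 0.55 to 0.9 kg. Origin at the centre of its underside, z up.
- ticket_stand: Small fixed stand for the ticket clip: wooden foot 60 x 80 x 14 mm and an upright steel plate 5 mm thick (x), 70 mm wide (y), its top edge 82 mm above the desk. Origin at the centre of the underside, x across the plate.
- ticket_clip: Red spring clip like a big clothes peg, 30 mm wide (y), 70 g, bearing a yellow ticket; starts clamped upright on the stand's plate, jaws down. Origin on its hinge pin, 16 mm above the plate's top edge at the start; z up, y along the pin; the half with the ticket is on +x. This pose is that half's, which turns by 0.18 rad when the clip is squeezed.
- clip_handles (a point): Between the clip's two splayed handles, 30 mm above the pin. They reach from 3 to 47 mm above the pin; over their outer faces 24 mm at the bottom, 39 mm at the top. Squeezed from above across the clip's x (about 10 N on each) they reach a stop, where they are parallel and about 24 mm over all. Moves with the ticket's half.
- clip_jaws (a point): Between the jaws, 21 mm below the pin. The jaws reach from 4 to 38 mm below the pin, with straight inner faces, 5 mm apart when clamped on a 5 mm wall. Squeezing the handles to the stop opens the jaw tips to about 18 mm; let go, they shut by spring with about 7 N. Moves with the ticket's half.
- clip_jaw (a joint): Angle in rad of the clip's other half against the half with the ticket: 0 when clamped on a 5 mm wall (the stand's plate or a tote wall), -0.10 shut on nothing, 0.36 squeezed to the stop.
- ticket (a point): Centre of the yellow ticket, a stiff plate 2 mm thick, 70 mm wide and 52 mm high, fixed outside the clip's +x jaw: 13 mm to +x of the clip's origin and 31 mm below it. Axes as the clip's.
- mouse: Bystander: black computer mouse, 100 x 60 x 30 mm, origin at the centre of its underside.
- spray_bottle: Bystander: bottle with a blue cap, 72 mm across and 190 mm high, origin at the centre of its underside.
- spanner: Bystander: spanner 150 mm long lying along its x.
Things that resemble listed ones, but are neither listed nor needed, are in the scene too. Several things have the shape of the ticket_clip; the one meant has the colours described above.

How it is judged:
On the way, in this order (a step that is already met when the one before it is completed fails the run):
1. the catch tray is pulled out (travel over 150 mm) (value of joint tray above 0.15 m), for 0.1 s.
2. every block stands base down on the tote's floor (x of block1 in the frame of tote between -0.085 and 0.085 m and y of block1 in the frame of tote between -0.135 and 0.135 m and z of each of block1, block2, block3, block4, block5 in the frame of tote below 0.013 m and angle between each of block1, block2, block3, block4, block5's own z axis and vertical below 0.15 rad and x of block2 in the frame of tote between -0.085 and 0.085 m and y of block2 in the frame of tote between -0.135 and 0.135 m and x of block3 in the frame of tote between -0.085 and 0.085 m and y of block3 in the frame of tote between -0.135 and 0.135 m and x of block4 in the frame of tote between -0.085 and 0.085 m and y of block4 in the frame of tote between -0.135 and 0.135 m and x of block5 in the frame of tote between -0.085 and 0.085 m and y of block5 in the frame of tote between -0.135 and 0.135 m), for 0.2 s.
3. the tray is fully home (travel under 8 mm) (value of joint tray below 0.008 m), for 0.2 s.
At the end, for the whole second after the job is handed in: All blocks present stand on the tote's floor (within 8 mm and 0.15 rad); tray within 8 mm of home; tote level; clip clamped on a tote wall (over 2 N), within 0.25 rad of upright, pin under 30 mm above the rim and within 9 mm of the wall's middle plane, ticket outside (all of step 2 and value of joint tray below 0.008 m and angle between tote's own z axis and vertical below 0.1 rad and ((x of ticket_clip in the frame of tote between 0.0985 and 0.1165 m and y of ticket_clip in the frame of tote between -0.15 and 0.15 m and x of ticket in the frame of tote above 0.1115 m) or (x of ticket_clip in the frame of tote between -0.1165 and -0.0985 m and y of ticket_clip in the frame of tote between -0.15 and 0.15 m and x of ticket in the frame of tote below -0.1115 m) or (y of ticket_clip in the frame of tote between 0.1485 and 0.1665 m and x of ticket_clip in the frame of tote between -0.1 and 0.1 m and y of ticket in the frame of tote above 0.1615 m) or (y of ticket_clip in the frame of tote between -0.1665 and -0.1485 m and x of ticket_clip in the frame of tote between -0.1 and 0.1 m and y of ticket in the frame of tote below -0.1615 m)) and z of ticket_clip in the frame of tote below 0.115 m and angle between ticket_clip's own z axis and vertical below 0.25 rad and contact force between ticket_clip and tote above 2 N); the robot touches nothing.
It fails at once if a bystander is moved by more than 40 mm (distance of any of mouse, spray_bottle, spanner from where it was at the start of the episode above 0.04 m).
It fails at once if the tote is tipped by more than 0.5 rad (angle between tote's own z axis and vertical above 0.5 rad).
Of block1, block2, block3, block4, block5 only 3 to 5 are there at a start; the rules pass over those that are not, and their reading is None.
At some moment in a run one of block1, block2, block3, block4, block5, tote may be knocked a few centimetres aside while the robot is not near it.
It also fails if it takes over 210 s, if anything falls off the work surface, if the arm or the gripper's body presses on something with over 40 N, if the wrist force passes 120 N, or if a joint passes its speed limit or range.

### The arm

A 7-joint arm with a two-finger parallel gripper is mounted at the origin on the work surface. World frame = base frame: x ahead of the robot, y to its left, z up, the work surface at z = 0. Lengths are in m, angles in rad, forces in N, time in s.
With the tool pointing down it reaches from about 0.425 to 0.875 m from the base axis. Payload 4.7 kg.
Tool frame: the origin (TCP) lies between the finger pads; the fingertips stand 19 mm ahead of it and the grasp point (between the pads) is the TCP (ctrl.tip_extent is the distance from the TCP to the fingertips, in m); z points along the fingers, y is the line along which they close (so a half turn about z gives the same grasp; the last joint's range is limited). The gripper opens to 87 mm and grips with 3 to 60 N. Pads are 19 mm wide; open, the fingers measure 117 mm over their backs; the gripper's body (75 mm by 190 mm) begins 51 mm behind the grasp point.
Start: joints at [-1.262, 0.321, -0.07, 1.45, 0.023, 1.371, -0.057], TCP at [0.189, 0.622, 0.242] pointing down, gripper open.
Joint ranges: [-2.86, 2.86], [-0.3, 2.09], [-1.38, 1.24], [0.06, 2.45], [-1.56, 4.7], [0.09, 2.05], [-2.69, 2.69]. Speed limits (rad/s): [2.57, 2.57, 3.14, 3.14, 3.14, 3.14, 3.14].

### API

Orientations are given as a rotation vector (axis times angle).
In Python, from bench import ctrl gives the robot as it stands.
- The arm moves only by the shell command python3 -m crank 'ROWS' [OPENING] [FORCE]. ROWS is JSON, a list of rows, each an object of numbers: "tx", "ty", "tz": the shift along the tool's x, y, z in mm; "turn": the turn about the tool's z in units of 5 degrees (1.0 is 5 degrees). In form: [{"tx": .., "ty": .., "tz": .., "turn": ..}, ...]. A call has 1 to 5 rows; each row is the pose to reach, as a shift and turn from the pose commanded when the call began, along the tool's axes at that moment; what a row does not reach only later rows make up. A row lasts 1/8 s, in which the tool goes at most 62.5 mm and 10.7 degrees, less where a joint would pass 70% of its speed; a pose out of reach is approached as far as the arm can. A call with a gripper value outside its range is refused whole. OPENING is the finger opening in mm, from 0 to 87, set as the call begins (- or left out, the last holds). The fingers move at their own pace and stop on an object; FORCE is the grip in N (left out, the last holds). Time passes only in rows, so rows that repeat a pose let the fingers close. It gives the time, the measured TCP pose, the force, the opening and the grip force at its end, in the units of the state.
- ctrl.get_state(): the state, without advancing time (a new reading comes with each control period).
- ctrl.get_image(name): name is "scene" or "top" or "wrist"; returns (picture, depth): 420x560x3 uint8, red, green, blue; 420x560 float32, m along the optical axis (not along the pixel's ray), 0 where there is no reading.
- ctrl.camera_model(name): a dict with "intrinsics" (3x3 intrinsics, pixels), "origin" and "orientation" of the camera in the world. Camera axes: x right, y down, z forward; pixel columns grow to the right and rows downward; lengths in m; the calibration is good to about 2 mm. A picture is of the moment at which its call begins: read the wrist's pose just before it. camera_model takes no time and is no camera call; for the wrist camera it gives the pose at the moment of the call.
- ctrl.close_job(): hands the job in; it is judged then, once.
Trained networks look in the newest picture that a camera, given by its name, has taken for a name from the list of things; names that differ only in an ending like _2 or _b are one class to them, and where a whole thing is asked for, a point or a joint stands for the part that bears it (a point fixed in the world has none). Each returns a list of dicts, best first, with "confidence" (0 to 1); they miss things now and then, are a little off and sometimes report something else, mostly with a low value. They report only what shows in the picture. A call takes as long as a camera call. They do not tell look-alikes from the thing itself.
- ctrl.recognise(camera, query): "xyz" ([x, y, z] in m, in world coordinates, good to about 4 mm: the middle of the surface that is visible of it).
- ctrl.mark_of(camera, query): "xyz" ([x, y, z] in m, in world coordinates, good to about 4 mm: a listed point, or the origin of a listed thing).
The state is a dict: "time": time; "joint_positions": joint angles; "qd": joint speeds; "joint_torque": joint torques, N m; "position": TCP position; "tool_rot": TCP orientation; "ft_force": force on the tool from outside, world axes, zero at the start; "torque": the same for the moment, N m; "grip_width": opening from 0.0 (shut) to 1.0 (fully open); "grip_force": force on a finger pad.
Only numpy, scipy, OpenCV 4.12 (cv2) and the standard library are available. Lean on these libraries where they do the work, as an engineer would, in place of code of your own. Each camera call takes 0.05 s, during which the arm holds its last target. There are 200 camera calls.

## Working session

There is one attempt and no reset: what is moved stays moved. The work goes in short steps, Python scripts to look and compute and a shell command to move; the robot and the scene stay as the last step left them, time stands still between calls to the robot, and variables do not carry over. Pictures are saved under pics/ and viewed, at most 14 in all, crops included, and the job is handed in when it is done.

```bash
ls; mkdir -p pics
cat > h.py <<'E'
import numpy as np, cv2
from bench import ctrl
from scipy.spatial.transform import Rotation as R
def snap(cam,name=None):
    m=ctrl.camera_model(cam); im,d=ctrl.get_image(cam)
    if name: cv2.imwrite(f'pics/{name}.png',im[:,:,::-1])
    return im,d,m
def Rm(o):
    o=np.array(o,float)
    if o.shape==(3,3): return o
    return R.from_rotvec(o).as_matrix() if o.size==3 else R.from_quat(o).as_matrix()
def cloud(d,m):
    K=np.array(m['intrinsics']); v,u=np.mgrid[:d.shape[0],:d.shape[1]]
    p=np.stack([(u-K[0,2])/K[0,0]*d,(v-K[1,2])/K[1,1]*d,d],-1)
    P=p@Rm(m['orientation']).T+np.array(m['origin']); P[d==0]=np.nan
    return P
def rel(target, yaw=None):
    """shift in tool axes mm to world target; yaw = world angle wanted of the tool y (closing) axis"""
    s=ctrl.get_state(); T=Rm(s['tool_rot']); 
    out=(T.T@(np.array(target)-np.array(s['position'])))*1000
    t=None
    if yaw is not None:
        y=T[:,1]; cur=np.arctan2(y[1],y[0]); a=(yaw-cur+np.pi/2)%np.pi-np.pi/2
        t=-np.degrees(a)/5   # tool z down
    return out.round(1),t
E
python3 - <<'E'
from h import *
s=ctrl.get_state(); print(s['time'],s['position'],s['tool_rot'],s['grip_width'])
for c in ('scene','top','wrist'):
    im,d,m=snap(c,c+'0'); print(c,m['origin'],m['orientation'])
for q in ['block1','outfeed','tray_floor','tray_handle','tote','ticket_stand','ticket_clip','clip_handles','ticket','mouse','spray_bottle','spanner']:
    for c in ('top','scene'):
        print(q,c,[(np.round(r['xyz'],3).tolist(),round(r['confidence'],2)) for r in ctrl.mark_of(c,q)])
E
```

```text
pics
0.0 [0.18875589 0.62145985 0.24044588] [-4.61299677e-01 -3.10738007e+00  3.00715749e-03] 1.001917079168468
scene [1.43860705 1.00415279 1.35689972] [-0.94405638 -2.48553781  1.09448816]
top [ 0.47900047 -0.03239117  1.36627839] [-2.18204305  2.1644173  -0.08923732]
wrist [0.11818045 0.64279478 0.3843577 ] [2.34054052 1.73723858 0.23385591]
block1 top [([0.749, -0.3, 0.004], 0.23)]
block1 scene [([0.533, -0.421, 0.008], 0.48)]
outfeed top [([0.53, -0.366, 0.002], 0.86)]
outfeed scene [([0.532, -0.362, 0.001], 0.57)]
tray_floor top []
tray_floor scene [([0.533, -0.31, 0.047], 0.73)]
tray_handle top [([0.537, -0.308, 0.048], 0.82)]
tray_handle scene [([0.535, -0.31, 0.052], 0.67)]
tote top []
tote scene [([0.475, 0.28, 0.001], 0.75)]
ticket_stand top [([0.682, 0.007, -0.001], 0.53)]
ticket_stand scene [([0.681, 0.007, -0.004], 0.85)]
ticket_clip top [([0.696, 0.514, 0.02], 0.73), ([0.686, 0.003, 0.1], 0.57), ([0.679, -0.0, 0.126], 0.54)]
ticket_clip scene [([0.682, -0.002, 0.095], 0.78), ([0.697, 0.509, 0.015], 0.56)]
clip_handles top [([0.721, 0.528, 0.017], 0.88), ([0.681, -0.001, 0.128], 0.74)]
clip_handles scene [([0.728, 0.531, 0.017], 0.69), ([0.682, -0.0, 0.13], 0.62)]
ticket top [([0.671, 0.5, 0.002], 0.87), ([0.698, 0.0, 0.067], 0.47)]
ticket scene [([0.7, 0.002, 0.069], 0.75)]
mouse top [([0.751, -0.298, 0.005], 0.7), ([0.533, -0.364, 0.002], 0.17)]
mouse scene [([0.751, -0.298, -0.0], 0.61)]
spray_bottle top [([0.727, 0.316, 0.001], 0.76)]
spray_bottle scene [([0.726, 0.318, 0.003], 0.97)]
spanner top [([0.421, 0.004, 0.001], 0.79), ([0.529, -0.367, 0.001], 0.63)]
spanner scene [([0.424, 0.005, 0.001], 0.76)]
```

View pics/top0.png

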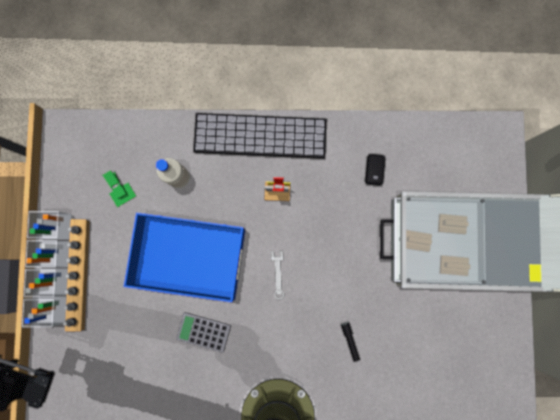

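View pics/scene0.png

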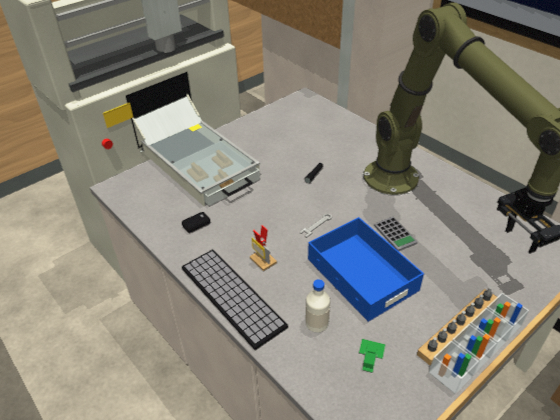

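```bash
cat >> h.py <<'E'
def tote(cam='top'):
    im,d,m=snap(cam); P=cloud(d,m); h=cv2.cvtColor(im,cv2.COLOR_RGB2HSV)
    ok=(h[...,0]>95)&(h[...,0]<125)&(h[...,1]>150)&(P[...,2]>0.076)&(P[...,2]<0.095)&(P[...,0]<0.68)&(P[...,1]>0.05)&(P[...,1]<.5)
    ok=cv2.morphologyEx(ok.astype(np.uint8),cv2.MORPH_CLOSE,np.ones((3,3)))
    n,l,st,_=cv2.connectedComponentsWithStats(ok); k=1+np.argmax(st[1:,4])
    pts=P[(l==k)&np.isfinite(P[...,2])]; pts=pts[(pts[:,2]>.07)][:,:2]
    (c,s,a)=cv2.minAreaRect(pts.astype(np.float32)*1000)
    if s[0]>s[1]: a+=90
    # a = world angle(deg) of tote x (short side)
    a=(a+90)%180-90
    return np.array(c)/1000,np.array(s),a
E
python3 - <<'E'
from h import *
print(tote('top'))
print(tote('scene'))
im,d,m=snap('top'); P=cloud(d,m)
# handle: dark pixels z 0.03..0.06 near
g=im.max(2); 
ok=(g<60)&(abs(P[...,0]-.537)<.1)&(abs(P[...,1]+.31)<.05)&(P[...,2]>.03)
q=P[ok]; print(len(q),q.min(0),q.max(0)); print(cv2.minAreaRect((q[:,:2]*1000).astype(np.float32)))
sel=q[q[:,1]>q[:,1].max()-.016]; print(np.polyfit(sel[:,0],sel[:,1],1),sel.mean(0))
# clip
h=cv2.cvtColor(im,cv2.COLOR_RGB2HSV); red=((h[...,0]<8)|(h[...,0]>172))&(h[...,1]>150)&(abs(P[...,0]-.68)<.06)&(abs(P[...,1])<.06)
q=P[red];print('clip',len(q),q.min(0),q.max(0),q.mean(0)); print(cv2.minAreaRect((q[:,:2]*1000).astype(np.float32)))
# stand foot + roof edges
w=(abs(P[...,0]-.68)<.06)&(abs(P[...,1])<.06)&(P[...,2]>.009)&(P[...,2]<.02)
q=P[w]; print('foot',cv2.minAreaRect((q[:,:2]*1000).astype(np.float32)))
w=(P[...,2]>.062)&(P[...,2]<.09)&(P[...,1]<-.3)&(P[...,1]>-.7)&(P[...,0]<.7)&(P[...,0]>.35)
q=P[w]; print('roof',cv2.minAreaRect((q[:,:2]*1000).astype(np.float32)))
A=cv2.resize(im[165:215,250:310],None,fx=6,fy=6,interpolation=cv2.INTER_CUBIC);B=cv2.resize(im[165:215,95:155],None,fx=6,fy=6,interpolation=cv2.INTER_CUBIC)
im,d,m=snap('scene')
C=cv2.resize(im[215:275,235:295],(300,300),interpolation=cv2.INTER_CUBIC)
cv2.imwrite('pics/clips.png',np.hstack([cv2.resize(A,(300,300)),cv2.resize(B,(300,300)),C][:2]+[cv2.resize(C,(199,300))])[:,:,::-1])
E
```

```text
(array([0.47589789, 0.27675665]), array([319.95187378, 217.079422  ]), -7.471839904785156)
(array([0.47498035, 0.27815094]), array([329.5272522 , 228.63406372]), -7.637359619140625)
142 [ 0.47686471 -0.3426709   0.04264995] [ 0.59161172 -0.30519096  0.05666577]
((534.2473754882812, -323.68023681640625), (36.6023063659668, 115.16796875), 89.22872924804688)
[-0.00318748 -0.30891841] [ 0.53334071 -0.31061843  0.05067481]
clip 82 [ 0.6653628  -0.01413984  0.00705229] [0.70051509 0.01849094 0.14804655] [6.87561387e-01 1.75277999e-04 1.16086315e-01]
((682.6556396484375, 2.7688941955566406), (36.45103073120117, 31.0671329498291), 5.665245056152344)
foot ((684.3878784179688, 6.696372985839844), (78.6730728149414, 59.12547302246094), 87.29865264892578)
roof ((532.970703125, -533.5239868164062), (336.53814697265625, 284.85382080078125), 89.1263198852539)
```

View pics/clips.png

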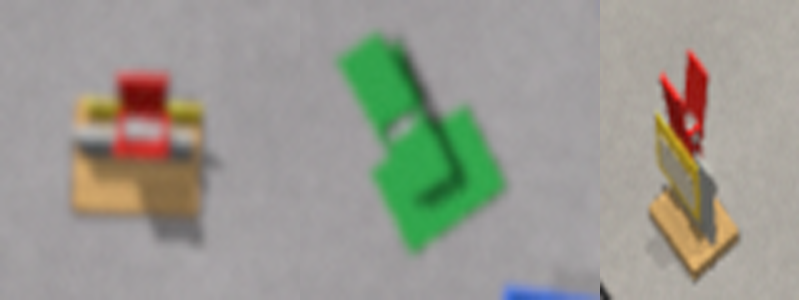

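The red clip with the yellow ticket at top (278,188), on the stand, is the one meant. The green one at (118,188) has the same shape but lies flat and has the wrong colours. I'll start with the tray.

Run:
```python
from h import *
print(rel([.45,.35,.26],np.radians(89.2)),rel([.54,.12,.26]))
```

```text
(array([-328.9, -184.4,  -18.4]), np.float64(-3.2176465103153453)) (array([-481.8, -378.3,  -18.4]), None)
```

```bash
python3 -m crank '[{"tx":-66,"ty":-37,"tz":-10,"turn":-1},{"tx":-115,"ty":-64,"tz":-18,"turn":-2},{"tx":-165,"ty":-92,"tz":-18,"turn":-3.2},{"tx":-215,"ty":-120,"tz":-18,"turn":-3.2},{"tx":-265,"ty":-148,"tz":-18,"turn":-3.2}]' 50
python3 - <<'E'
from h import *
print(rel([.52,.12,.26],np.radians(89.2)),rel([.535,-.312,.2]))
E
```

```text
time: 2.17
position: [0.4009, 0.4016, 0.26]
tool_rot: [0.025, 3.141, 0.001]
ft_force: [0.8, 0.7, 0.1]
grip_width: 0.595
grip_force: 0.0
(array([-1.236e+02, -2.797e+02, -2.000e-01]), np.float64(-0.02368993298920557)) (array([-145.5, -711.4,   59.5]), None)
```

```bash
python3 -m crank '[{"tx":-30,"ty":-50},{"tx":-60,"ty":-105},{"tx":-90,"ty":-165},{"tx":-115,"ty":-225},{"tx":-124,"ty":-285}]';python3 -m crank '[{"tx":-5,"ty":-60},{"tx":-8,"ty":-122},{"tx":-12,"ty":-184},{"tx":-16,"ty":-246},{"tx":-20,"ty":-300}]'
python3 - <<'E'
from h import *
snap('wrist','w1')
for q in ['tray_handle','block1']:
  for c in ['wrist']:
    print(q,[(np.round(r['xyz'],3).tolist(),round(r['confidence'],2)) for r in ctrl.mark_of(c,q)])
print(rel([.535,-.311,.2],np.radians(89.2)))
E
```

```text
tray_handle []
block1 []
(array([-148.8, -707.7,   60.4]), np.float64(-0.10720315128354865))$[0]: bad value
$[0]: bad value
```

View pics/w1.png

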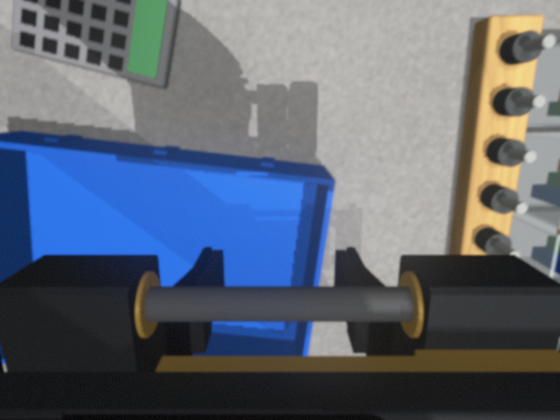

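The move was refused because every row needs all four keys. The wrist view shows the tote's corner near (330,180) and the gripper across the bottom.

```bash
python3 -m crank '[{"tx":-30,"ty":-50,"tz":0,"turn":0},{"tx":-60,"ty":-105,"tz":0,"turn":0},{"tx":-90,"ty":-165,"tz":0,"turn":0},{"tx":-115,"ty":-225,"tz":0,"turn":0},{"tx":-124,"ty":-280,"tz":0,"turn":0}]' && python3 -m crank '[{"tx":-5,"ty":-60,"tz":0,"turn":0},{"tx":-8,"ty":-120,"tz":0,"turn":0},{"tx":-12,"ty":-180,"tz":0,"turn":0},{"tx":-16,"ty":-240,"tz":0,"turn":0},{"tx":-20,"ty":-300,"tz":0,"turn":0}]'
python3 - <<'E'
from h import *
snap('wrist','w2')
for q in ['tray_handle','block1']:
  for c in ['wrist']:
    print(q,[(np.round(r['xyz'],3).tolist(),round(r['confidence'],2)) for r in ctrl.mark_of(c,q)])
print(rel([.535,-.311,.2],np.radians(89.2)))
E
```

```text
time: 2.95
position: [0.5196, 0.1217, 0.2596]
tool_rot: [0.02, 3.141, 0.001]
ft_force: [1.0, 0.5, -0.5]
grip_width: 0.572
grip_force: 0.0
time: 3.58
position: [0.5351, -0.1783, 0.2598]
tool_rot: [0.019, 3.14, 0.002]
ft_force: [0.9, 0.2, -0.2]
grip_width: 0.572
grip_force: 0.0
tray_handle [([0.532, -0.315, 0.051], 0.83)]
block1 []
(array([  -3.6, -129.6,   59.8]), np.float64(-0.07930079518828005))
```

```bash
python3 -m crank '[{"tx":0,"ty":-60,"tz":20,"turn":0},{"tx":0,"ty":-115,"tz":60,"turn":0},{"tx":0,"ty":-133,"tz":110,"turn":0},{"tx":0,"ty":-133,"tz":140,"turn":0},{"tx":0,"ty":-133,"tz":140,"turn":0}]' 28 30
python3 - <<'E'
from h import *
im,d,m=snap('top'); P=cloud(d,m)
print(rel([.535,-.312,.046]))
im,d,m=snap('wrist');P=cloud(d,m)
ok=(im.max(2)<60)&(abs(P[...,0]-.537)<.1)&(abs(P[...,1]+.31)<.03)&(P[...,2]>.03)&(P[...,2]<.065)
q=P[ok];print(len(q),np.median(q,0) if len(q) else 0)
E
```

```text
time: 4.35
position: [0.532, -0.3078, 0.1166]
tool_rot: [-0.02, -3.137, -0.006]
ft_force: [-1.1, 0.2, 0.8]
grip_width: 0.323
grip_force: 0.0
(array([-1.9, -3.4, 72.9]), None)
3619 [ 0.50191229 -0.31248926  0.05187936]
```

```bash
python3 -m crank '[{"tx":0,"ty":-3,"tz":20,"turn":0},{"tx":0,"ty":-3,"tz":40,"turn":0},{"tx":0,"ty":-3,"tz":55,"turn":0},{"tx":0,"ty":-3,"tz":72,"turn":0},{"tx":0,"ty":-3,"tz":72,"turn":0}]'; python3 -m crank '[{"tx":0,"ty":0,"tz":0,"turn":0},{"tx":0,"ty":0,"tz":0,"turn":0},{"tx":0,"ty":0,"tz":0,"turn":0},{"tx":0,"ty":0,"tz":0,"turn":0}]' 0 30
```

```text
time: 5.08
position: [0.5311, -0.3138, 0.0456]
tool_rot: [-0.025, -3.138, -0.002]
ft_force: [1.4, 0.0, 0.6]
grip_width: 0.322
grip_force: 0.0
time: 5.58
position: [0.5328, -0.3141, 0.0481]
tool_rot: [0.024, 3.141, 0.001]
ft_force: [-1.2, 3.4, 2.7]
grip_width: 0.127
grip_force: 30.0
```

```bash
python3 -m crank '[{"tx":0,"ty":8,"tz":0,"turn":0},{"tx":0,"ty":25,"tz":0,"turn":0},{"tx":0,"ty":45,"tz":0,"turn":0},{"tx":0,"ty":65,"tz":0,"turn":0},{"tx":0,"ty":85,"tz":0,"turn":0}]'; python3 -m crank '[{"tx":0,"ty":20,"tz":0,"turn":0},{"tx":0,"ty":40,"tz":0,"turn":0},{"tx":0,"ty":60,"tz":0,"turn":0},{"tx":0,"ty":80,"tz":0,"turn":0},{"tx":0,"ty":100,"tz":0,"turn":0}]';python3 -m crank '[{"tx":0,"ty":20,"tz":0,"turn":0},{"tx":0,"ty":35,"tz":0,"turn":0},{"tx":0,"ty":46,"tz":0,"turn":0},{"tx":0,"ty":52,"tz":0,"turn":0},{"tx":0,"ty":52,"tz":0,"turn":0}]'
```

```text
time: 6.2
position: [0.5342, -0.2285, 0.0481]
tool_rot: [0.024, 3.14, -0.001]
ft_force: [2.5, -3.4, 1.5]
grip_width: 0.122
grip_force: 30.0
time: 6.82
position: [0.536, -0.1285, 0.0481]
tool_rot: [0.023, 3.139, -0.001]
ft_force: [4.2, -3.2, 0.2]
grip_width: 0.122
grip_force: 30.0
time: 7.45
position: [0.5369, -0.0767, 0.0481]
tool_rot: [0.023, 3.14, 0.001]
ft_force: [4.4, -0.3, 2.4]
grip_width: 0.131
grip_force: 30.0
```

```bash
python3 -m crank '[{"tx":0,"ty":0,"tz":0,"turn":0},{"tx":0,"ty":0,"tz":0,"turn":0},{"tx":0,"ty":0,"tz":0,"turn":0}]' 28; python3 -m crank '[{"tx":0,"ty":0,"tz":-45,"turn":0},{"tx":0,"ty":0,"tz":-100,"turn":0},{"tx":0,"ty":40,"tz":-160,"turn":0},{"tx":0,"ty":100,"tz":-210,"turn":0},{"tx":0,"ty":140,"tz":-210,"turn":0}]' 50
python3 - <<'E'
from h import *
snap('top','t3')
for q in ['block1','tray_handle']:
  for c in ['top','scene']:
    if c=='scene' and q=='block1':snap('scene','s3')
    print(q,c,[(np.round(r['xyz'],3).tolist(),round(r['confidence'],2)) for r in ctrl.mark_of(c,q)])
E
```

```text
time: 7.82
position: [0.5345, -0.0774, 0.0467]
tool_rot: [-0.025, -3.139, -0.001]
ft_force: [-0.1, 0.6, 0.3]
grip_width: 0.307
grip_force: 0.0
time: 8.45
position: [0.5388, 0.0624, 0.2605]
tool_rot: [0.029, 3.138, 0.002]
ft_force: [0.5, 0.5, -1.2]
grip_width: 0.57
grip_force: 0.0
block1 top [([0.461, -0.3, 0.009], 0.74), ([0.534, -0.196, 0.009], 0.67)]
block1 scene [([0.59, -0.301, 0.01], 0.81), ([0.536, -0.187, 0.008], 0.68), ([0.46, -0.303, 0.012], 0.65)]
tray_handle top [([0.54, -0.076, 0.043], 0.89)]
tray_handle scene [([0.537, -0.076, 0.05], 0.75), ([0.679, -0.001, 0.127], 0.39)]
```

View pics/t3.png

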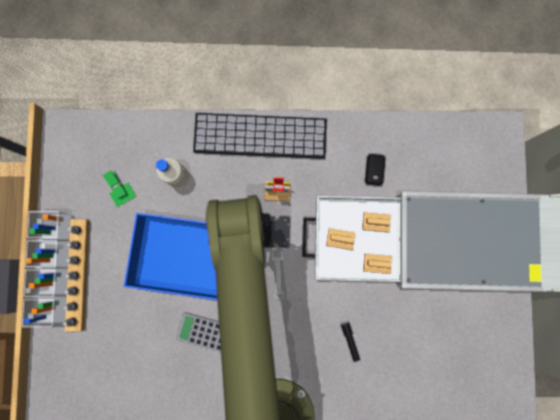

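```bash
cat >> h.py <<'E'
def ribs(cam='top',box=(.41,.66,-.36,-.11),zr=(.042,.065),n=40,out=None):
    im,d,m=snap(cam,out); P=cloud(d,m); h=cv2.cvtColor(im,cv2.COLOR_RGB2HSV)
    x0,x1,y0,y1=box
    ok=(h[...,0]>5)&(h[...,0]<25)&(h[...,1]>50)&(P[...,0]>x0)&(P[...,0]<x1)&(P[...,1]>y0)&(P[...,1]<y1)&(P[...,2]>zr[0])&(P[...,2]<zr[1])
    k,l,st,_=cv2.connectedComponentsWithStats(ok.astype(np.uint8)); r=[]
    for i in range(1,k):
        if st[i,4]<n: continue
        q=P[l==i]; c,s,a=cv2.minAreaRect((q[:,:2]*1000).astype(np.float32))
        if s[0]<s[1]: s=s[::-1]; a+=90
        r.append((np.round(c,1),np.round(s,1),round((a%180),1),np.round(np.median(q[:,2]),3),st[i,4]))  # a: rib direction
    return r
E
python3 - <<'E'
from h import *
for r in ribs('top'): print(r)
for r in ribs('scene'): print(r)
E
```

```text
(array([ 589.2, -300.7]), array([68.3, 16.2]), 84.9, np.float64(0.053), np.int32(127))
(array([ 536.2, -191. ]), array([70.1, 16.1]), 80.6, np.float64(0.053), np.int32(125))
(array([ 461.6, -302.5]), array([68. , 15.7]), 85.4, np.float64(0.053), np.int32(123))
(array([ 461.1, -299.1]), array([72.1, 19.6]), 80.4, np.float64(0.053), np.int32(67))
(array([ 587.8, -294.6]), array([69.4, 21.2]), 85.2, np.float64(0.053), np.int32(68))
(array([ 534.9, -188.8]), array([73.9, 20.6]), 82.3, np.float64(0.052), np.int32(77))
```

The top view shows three blocks, with ribs at (377,222), (341,239) and (378,264). Each measures about 70x16 mm at z 0.053, which matches. I'll take the far-right one first.

Run:
```python
from h import *
print(rel([.589,-.301,.2],np.radians(-5.1)), np.round(ctrl.get_state()['joint_positions'],2))
```

```text
(array([ -58. , -360.6,   57. ]), np.float64(-17.190327932404138)) [-0.63  0.08  0.49  1.72 -0.04  1.36  1.43]
```

```bash
python3 -m crank '[{"tx":-6,"ty":-40,"tz":0,"turn":-2},{"tx":-12,"ty":-80,"tz":0,"turn":-4},{"tx":-20,"ty":-125,"tz":0,"turn":-6},{"tx":-28,"ty":-170,"tz":0,"turn":-8},{"tx":-35,"ty":-215,"tz":0,"turn":-10}]' 40 25
python3 - <<'E'
from h import *
print(rel([.589,-.301,.2],np.radians(-5.1)), np.round(ctrl.get_state()['joint_positions'],2))
E
```

```text
time: 9.48
position: [0.5671, -0.1419, 0.2565]
tool_rot: [1.215, -2.892, 0.004]
ft_force: [-0.1, 0.4, 0.1]
grip_width: 0.46
grip_force: 0.0
(array([  97.9, -127. ,   57.1]), np.float64(-7.867381688134154)) [-0.16  0.18  0.41  1.61 -0.07  1.37  2.62]
```

```bash
python3 -m crank '[{"tx":0,"ty":0,"tz":0,"turn":2},{"tx":0,"ty":0,"tz":0,"turn":4},{"tx":20,"ty":-25,"tz":0,"turn":6},{"tx":40,"ty":-50,"tz":0,"turn":8},{"tx":60,"ty":-80,"tz":0,"turn":10}]'; python3 -m crank '[{"tx":0,"ty":0,"tz":0,"turn":2},{"tx":0,"ty":0,"tz":0,"turn":4},{"tx":0,"ty":0,"tz":0,"turn":6},{"tx":0,"ty":0,"tz":0,"turn":8},{"tx":0,"ty":0,"tz":0,"turn":10}]'
python3 - <<'E'
from h import *
print(rel([.589,-.301,.1],np.radians(-5.1)), np.round(ctrl.get_state()['joint_positions'],2))
E
```

```text
time: 10.1
position: [0.5825, -0.2382, 0.257]
tool_rot: [-0.131, -3.137, 0.003]
ft_force: [0.1, -0.6, -0.9]
grip_width: 0.461
grip_force: 0.0
time: 10.72
position: [0.5823, -0.2375, 0.2568]
tool_rot: [-1.446, -2.788, 0.004]
ft_force: [-0.8, -0.6, 0.1]
grip_width: 0.459
grip_force: 0.0
(array([-55.8, -30.6, 156.9]), np.float64(8.055298841723054)) [-0.19  0.31  0.67  1.51 -0.19  1.39  1.11]
```

```bash
python3 -m crank '[{"tx":-12,"ty":-6,"tz":10,"turn":2},{"tx":-25,"ty":-14,"tz":40,"turn":4},{"tx":-40,"ty":-22,"tz":80,"turn":6},{"tx":-56,"ty":-30.5,"tz":120,"turn":8},{"tx":-56,"ty":-30.5,"tz":145,"turn":8}]'
python3 - <<'E'
from h import *
for r in ribs('top'): print(r)
print(rel([.589,-.301,.047],np.radians(-5.1)), np.round(ctrl.get_state()['joint_positions'],2))
E
```

```text
time: 11.35
position: [0.5883, -0.3025, 0.1097]
tool_rot: [-2.31, -2.128, 0.009]
ft_force: [0.4, -0.1, 0.5]
grip_width: 0.46
grip_force: 0.0
(array([ 590.6, -279.7]), array([25. , 14.5]), 83.0, np.float64(0.053), np.int32(46))
(array([ 536.3, -191. ]), array([69.5, 16. ]), 81.1, np.float64(0.053), np.int32(128))
(array([-0.3,  2.5, 59.6]), np.float64(0.1048441540031447)) [-0.13  0.53  0.75  1.6  -0.38  1.18  0.62]
```

```bash
python3 -m crank '[{"tx":0,"ty":0.5,"tz":30,"turn":0},{"tx":0,"ty":0.5,"tz":50,"turn":0},{"tx":0,"ty":0.5,"tz":61,"turn":0},{"tx":0,"ty":0.5,"tz":61,"turn":0}]' && python3 -m crank '[{"tx":0,"ty":0,"tz":0,"turn":0},{"tx":0,"ty":0,"tz":0,"turn":0},{"tx":0,"ty":0,"tz":0,"turn":0},{"tx":0,"ty":0,"tz":0,"turn":0}]' 0 25; python3 -m crank '[{"tx":0,"ty":0,"tz":-30,"turn":0},{"tx":0,"ty":0,"tz":-80,"turn":0},{"tx":0,"ty":0,"tz":-130,"turn":0},{"tx":0,"ty":0,"tz":-150,"turn":0}]'
python3 - <<'E'
from h import *
c,s,a=tote();print(c,s,a)
def tp(x,y): 
    t=np.radians(a); return c+np.array([x*np.cos(t)-y*np.sin(t),x*np.sin(t)+y*np.cos(t)])
for y in (-.1,0,.1): print(y,tp(0,y),rel([*tp(0,y),.2],np.radians(a)))
E
```

```text
time: 11.9
position: [0.591, -0.2997, 0.051]
tool_rot: [-2.304, -2.135, 0.004]
ft_force: [-0.5, -0.2, 0.6]
grip_width: 0.465
grip_force: 0.0
time: 12.4
position: [0.5915, -0.2999, 0.0519]
tool_rot: [2.304, 2.135, -0.003]
ft_force: [0.5, -0.7, 2.9]
grip_width: 0.177
grip_force: 25.0
time: 12.9
position: [0.5927, -0.3004, 0.2048]
tool_rot: [2.301, 2.132, -0.0]
ft_force: [-0.1, 1.0, -0.2]
grip_width: 0.18
grip_force: 25.0
[0.47575684 0.27664948] [320.16638184 216.99404907] -7.3196563720703125
-0.1 [0.46301635 0.1774644 ] (array([ 466.8, -166. ,    3.6]), np.float64(0.5942607567721088))
0 [0.47575684 0.27664948] (array([ 566.7, -160.8,    3.3]), np.float64(0.5942607567721088))
0.1 [0.48849732 0.37583455] (array([ 666.5, -155.6,    3. ]), np.float64(0.5942607567721088))
```

```bash
python3 -m crank '[{"tx":30,"ty":-7,"tz":0,"turn":0.3},{"tx":85,"ty":-20,"tz":0,"turn":0.6},{"tx":140,"ty":-33,"tz":0,"turn":0.6},{"tx":195,"ty":-46,"tz":0,"turn":0.6},{"tx":250,"ty":-59,"tz":0,"turn":0.6}]'; python3 -m crank '[{"tx":55,"ty":-13,"tz":0,"turn":0},{"tx":110,"ty":-26,"tz":0,"turn":0},{"tx":165,"ty":-39,"tz":0,"turn":0},{"tx":220,"ty":-52,"tz":0,"turn":0},{"tx":275,"ty":-65,"tz":0,"turn":0}]'
python3 - <<'E'
from h import *
print(rel([.4885,.3758,.12],np.radians(-7.4)), np.round(ctrl.get_state()['joint_positions'],2))
E
```

```text
time: 13.58
position: [0.5503, -0.0435, 0.1991]
tool_rot: [-2.358, -2.075, 0.006]
ft_force: [1.4, 0.4, 0.1]
grip_width: 0.179
grip_force: 25.0
time: 14.2
position: [0.521, 0.237, 0.1987]
tool_rot: [-2.359, -2.075, 0.007]
ft_force: [1.1, -1.2, -0.2]
grip_width: 0.184
grip_force: 25.0
(array([133.8, -49.7,  78.4]), np.float64(0.015437322510852045)) [-0.97  0.2   0.56  1.72 -0.11  1.26 -0.51]
```

```bash
python3 -m crank '[{"tx":50,"ty":-20,"tz":0,"turn":0},{"tx":100,"ty":-40,"tz":0,"turn":0},{"tx":134,"ty":-50,"tz":20,"turn":0},{"tx":134,"ty":-50,"tz":60,"turn":0},{"tx":134,"ty":-50,"tz":85,"turn":0}]'
python3 - <<'E'
from h import *
print(rel([.4885,.3758,.047],np.radians(-7.4)), np.round(ctrl.get_state()['joint_positions'],2))
E
```

```text
time: 14.82
position: [0.4875, 0.374, 0.111]
tool_rot: [2.357, 2.076, -0.012]
ft_force: [0.5, 0.5, -0.3]
grip_width: 0.179
grip_force: 25.0
(array([ 2.3,  1.1, 64. ]), np.float64(0.030283863638103627)) [-1.08  0.37  0.47  1.71 -0.18  1.12 -0.69]
```

```bash
python3 -m crank '[{"tx":0,"ty":0,"tz":30,"turn":0},{"tx":0,"ty":0,"tz":50,"turn":0},{"tx":0,"ty":0,"tz":60,"turn":0},{"tx":0,"ty":0,"tz":63,"turn":0},{"tx":0,"ty":0,"tz":63,"turn":0}]'; python3 -m crank '[{"tx":0,"ty":0,"tz":1,"turn":0},{"tx":0,"ty":0,"tz":2,"turn":0},{"tx":0,"ty":0,"tz":2,"turn":0}]'
```

```text
time: 15.45
position: [0.4902, 0.3746, 0.053]
tool_rot: [2.359, 2.074, -0.002]
ft_force: [0.2, 0.5, 0.1]
grip_width: 0.183
grip_force: 25.0
time: 15.82
position: [0.4898, 0.3744, 0.0506]
tool_rot: [2.359, 2.074, -0.003]
ft_force: [-0.4, -0.3, -1.2]
grip_width: 0.181
grip_force: 25.0
```

```bash
python3 -m crank '[{"tx":0,"ty":0,"tz":1.5,"turn":0},{"tx":0,"ty":0,"tz":3,"turn":0},{"tx":0,"ty":0,"tz":4,"turn":0},{"tx":0,"ty":0,"tz":4,"turn":0}]'; python3 -m crank '[{"tx":0,"ty":0,"tz":0,"turn":0},{"tx":0,"ty":0,"tz":0,"turn":0},{"tx":0,"ty":0,"tz":0,"turn":0}]' 36;python3 -m crank '[{"tx":0,"ty":0,"tz":-30,"turn":0},{"tx":0,"ty":0,"tz":-80,"turn":0},{"tx":-50,"ty":10,"tz":-130,"turn":0},{"tx":-100,"ty":20,"tz":-155,"turn":0},{"tx":-155,"ty":30,"tz":-155,"turn":0}]' 40;  python3 - <<'E'
from h import *
print(rel([.536,-.191,.2],np.radians(-9.2)))
E
```

```text
time: 16.32
position: [0.4897, 0.3743, 0.0469]
tool_rot: [2.359, 2.074, -0.004]
ft_force: [-2.8, -1.7, 6.6]
grip_width: 0.18
grip_force: 25.0
time: 16.7
position: [0.4897, 0.3743, 0.0461]
tool_rot: [2.359, 2.074, -0.004]
ft_force: [-0.6, 0.4, -0.2]
grip_width: 0.386
grip_force: 0.0
time: 17.32
position: [0.5016, 0.2163, 0.2045]
tool_rot: [2.358, 2.074, 0.006]
ft_force: [0.6, -0.8, 0.5]
grip_width: 0.457
grip_force: 0.0
(array([-399.6,   85.9,    4. ]), np.float64(0.3784023626245058))
```

```bash
python3 -m crank '[{"tx":-50,"ty":11,"tz":0,"turn":0.2},{"tx":-105,"ty":22,"tz":0,"turn":0.4},{"tx":-160,"ty":34,"tz":0,"turn":0.4},{"tx":-215,"ty":46,"tz":0,"turn":0.4},{"tx":-270,"ty":58,"tz":0,"turn":0.4}]'; python3 -m crank '[{"tx":-50,"ty":11,"tz":0,"turn":0},{"tx":-100,"ty":22,"tz":0,"turn":0},{"tx":-129,"ty":28,"tz":0,"turn":0},{"tx":-129,"ty":28,"tz":0,"turn":0}]';python3 - <<'E'
from h import *
for r in ribs('wrist'): print(r)
for r in ribs('scene'): print(r)
print(rel([.536,-.191,.047],np.radians(-9.2)))
E
```

```text
time: 17.95
position: [0.5228, -0.0599, 0.2023]
tool_rot: [2.394, 2.033, -0.002]
ft_force: [-0.3, 0.5, -0.4]
grip_width: 0.457
grip_force: 0.0
time: 18.45
position: [0.5287, -0.1933, 0.2024]
tool_rot: [2.399, 2.025, -0.005]
ft_force: [-0.2, 0.5, -0.2]
grip_width: 0.457
grip_force: 0.0
(array([ 533.6, -189.9]), array([68.8, 15.7]), 80.8, np.float64(0.054), np.int32(1678))
(array([ 464. , -312.8]), array([35.9, 15.4]), 67.3, np.float64(0.054), np.int32(370))
(array([ 461.1, -299.3]), array([76.6, 20.3]), 86.9, np.float64(0.051), np.int32(65))
(array([ 536.9, -188.9]), array([80. , 22.1]), 82.4, np.float64(0.052), np.int32(78))
(array([ -0.4,   6.9, 155. ]), np.float64(-0.029497654437403348))
```

```bash
python3 -m crank '[{"tx":0.5,"ty":6,"tz":40,"turn":0},{"tx":0.5,"ty":6,"tz":85,"turn":0},{"tx":0.5,"ty":6,"tz":125,"turn":0},{"tx":0.5,"ty":6,"tz":152,"turn":0},{"tx":0.5,"ty":6,"tz":153,"turn":0}]' && python3 -m crank '[{"tx":0,"ty":0,"tz":0,"turn":0},{"tx":0,"ty":0,"tz":0,"turn":0},{"tx":0,"ty":0,"tz":0,"turn":0},{"tx":0,"ty":0,"tz":0,"turn":0}]' 0 25; python3 -m crank '[{"tx":0,"ty":0,"tz":-30,"turn":0},{"tx":0,"ty":0,"tz":-80,"turn":0},{"tx":0,"ty":0,"tz":-130,"turn":0},{"tx":0,"ty":0,"tz":-150,"turn":0}]'
python3 - <<'E'
from h import *
c,s,a=tote();print(c,s,a)
def tp(x,y): 
    t=np.radians(a); return c+np.array([x*np.cos(t)-y*np.sin(t),x*np.sin(t)+y*np.cos(t)])
for y in (-.1,0,.1): print(y,tp(0,y),rel([*tp(0,y),.2],np.radians(a)))
for r in ribs('top',(.35,.6,.1,.45),(.035,.06)): print(r)
E
```

```text
time: 19.18
position: [0.534, -0.1881, 0.0473]
tool_rot: [-2.39, -2.034, 0.007]
ft_force: [-0.1, 0.5, 0.3]
grip_width: 0.46
grip_force: 0.0
time: 19.68
position: [0.536, -0.1907, 0.0502]
tool_rot: [2.394, 2.032, -0.001]
ft_force: [-0.3, 0.0, 4.4]
grip_width: 0.181
grip_force: 25.0
time: 20.18
position: [0.5367, -0.1912, 0.2022]
tool_rot: [2.393, 2.03, 0.002]
ft_force: [1.1, -0.0, -0.4]
grip_width: 0.179
grip_force: 25.0
[0.47505615 0.27681485] [320.2956543  216.54696655] -7.633758544921875
-0.1 [0.46177211 0.17770111] (array([ 351.8, -134.6,    2.3]), np.float64(-0.3464663733007429))
0 [0.47505615 0.27681485] (array([ 451.8, -137.6,    2.1]), np.float64(-0.3464663733007429))
0.1 [0.48834019 0.37592859] (array([ 551.7, -140.6,    2. ]), np.float64(-0.3464663733007429))
(array([490.1, 370.6]), array([69.4, 16.1]), 83.1, np.float64(0.047), np.int32(129))
```

```bash
python3 -m crank '[{"tx":40,"ty":-12,"tz":0,"turn":-0.3},{"tx":95,"ty":-29,"tz":0,"turn":-0.3},{"tx":150,"ty":-46,"tz":0,"turn":-0.3},{"tx":205,"ty":-63,"tz":0,"turn":-0.3},{"tx":260,"ty":-80,"tz":0,"turn":-0.3}]'; python3 -m crank '[{"tx":52,"ty":-15,"tz":0,"turn":0},{"tx":105,"ty":-30,"tz":0,"turn":0},{"tx":155,"ty":-46,"tz":0,"turn":0},{"tx":189,"ty":-56,"tz":10,"turn":0},{"tx":189,"ty":-56,"tz":50,"turn":0}]'
python3 - <<'E'
from h import *
print(rel([.4747,.2745,.047],np.radians(-7.5)), np.round(ctrl.get_state()['joint_positions'],2))
E
```

```text
time: 20.9
position: [0.497, 0.0809, 0.1967]
tool_rot: [-2.367, -2.064, 0.008]
ft_force: [0.5, 0.5, -0.8]
grip_width: 0.183
grip_force: 25.0
time: 21.52
position: [0.4679, 0.2784, 0.1472]
tool_rot: [-2.361, -2.072, 0.001]
ft_force: [-0.2, 0.2, -1.6]
grip_width: 0.183
grip_force: 25.0
(array([ -3. ,   7.3, 100.2]), np.float64(0.00722720117542078)) [-1.08  0.18  0.55  1.85 -0.1   1.14 -0.63]
```

```bash
python3 -m crank '[{"tx":-3,"ty":6,"tz":40,"turn":0},{"tx":-3,"ty":6,"tz":75,"turn":0},{"tx":-3,"ty":6,"tz":92,"turn":0},{"tx":-3,"ty":6,"tz":96,"turn":0},{"tx":-3,"ty":6,"tz":96,"turn":0}]'; python3 -m crank '[{"tx":0,"ty":0,"tz":1.5,"turn":0},{"tx":0,"ty":0,"tz":3,"turn":0},{"tx":0,"ty":0,"tz":3,"turn":0}]'
```

```text
time: 22.15
position: [0.4749, 0.2702, 0.053]
tool_rot: [2.368, 2.064, -0.002]
ft_force: [-0.3, 0.6, -0.7]
grip_width: 0.181
grip_force: 25.0
time: 22.52
position: [0.4746, 0.2701, 0.0499]
tool_rot: [2.368, 2.064, -0.003]
ft_force: [0.0, -0.3, -1.2]
grip_width: 0.181
grip_force: 25.0
```

```bash
python3 -m crank '[{"tx":0,"ty":0,"tz":1.5,"turn":0},{"tx":0,"ty":0,"tz":3,"turn":0},{"tx":0,"ty":0,"tz":4.5,"turn":0},{"tx":0,"ty":0,"tz":4.5,"turn":0}]'; python3 -m crank '[{"tx":0,"ty":0,"tz":0,"turn":0},{"tx":0,"ty":0,"tz":0,"turn":0},{"tx":0,"ty":0,"tz":0,"turn":0}]' 36;python3 -m crank '[{"tx":0,"ty":0,"tz":-30,"turn":0},{"tx":0,"ty":0,"tz":-80,"turn":0},{"tx":-50,"ty":10,"tz":-130,"turn":0},{"tx":-100,"ty":10,"tz":-155,"turn":0},{"tx":-155,"ty":10,"tz":-155,"turn":0}]' 40;  python3 - <<'E'
from h import *
print(rel([.4615,-.3025,.2],np.radians(-4.6)))
E
```

```text
time: 23.02
position: [0.4745, 0.2698, 0.0453]
tool_rot: [2.368, 2.064, -0.004]
ft_force: [-1.9, -0.4, 2.8]
grip_width: 0.181
grip_force: 25.0
time: 23.4
position: [0.4744, 0.2699, 0.0449]
tool_rot: [2.368, 2.064, -0.004]
ft_force: [-0.6, -0.5, 0.1]
grip_width: 0.386
grip_force: 0.0
time: 24.02
position: [0.4651, 0.1141, 0.203]
tool_rot: [2.367, 2.063, 0.005]
ft_force: [0.4, -0.3, -0.2]
grip_width: 0.461
grip_force: 0.0
(array([-413.2,   53.2,    2.6]), np.float64(-0.6471095751844714))
```

```bash
python3 -m crank '[{"tx":-50,"ty":6,"tz":0,"turn":-0.3},{"tx":-105,"ty":13,"tz":0,"turn":-0.6},{"tx":-160,"ty":20,"tz":0,"turn":-0.6},{"tx":-215,"ty":27,"tz":0,"turn":-0.6},{"tx":-270,"ty":35,"tz":0,"turn":-0.6}]'; python3 -m crank '[{"tx":-50,"ty":11,"tz":0,"turn":0},{"tx":-100,"ty":11,"tz":0,"turn":0},{"tx":-142,"ty":11,"tz":0,"turn":0},{"tx":-142,"ty":11,"tz":0,"turn":0}]';python3 - <<'E'
from h import *
for r in ribs('wrist'): print(r)
for r in ribs('scene'): print(r)
print(rel([.4615,-.3025,.047],np.radians(-4.6)))
E
```

```text
time: 24.65
position: [0.461, -0.1587, 0.201]
tool_rot: [2.313, 2.126, -0.0]
ft_force: [0.8, -0.1, -0.5]
grip_width: 0.462
grip_force: 0.0
time: 25.15
position: [0.4582, -0.3038, 0.2012]
tool_rot: [2.32, 2.116, -0.009]
ft_force: [-0.8, 0.8, 0.1]
grip_width: 0.458
grip_force: 0.0
(array([ 458.4, -302.4]), array([68.1, 15.4]), 85.2, np.float64(0.054), np.int32(1653))
(array([ 461.6, -297.7]), array([74.9, 17.9]), 85.9, np.float64(0.053), np.int32(66))
(array([ -2.6,   2.1, 153.8]), np.float64(-0.06415848795764581))
```

```bash
python3 -m crank '[{"tx":0,"ty":1.5,"tz":40,"turn":0},{"tx":0,"ty":1.5,"tz":85,"turn":0},{"tx":0,"ty":1.5,"tz":125,"turn":0},{"tx":0,"ty":1.5,"tz":151,"turn":0},{"tx":0,"ty":1.5,"tz":152,"turn":0}]' && python3 -m crank '[{"tx":0,"ty":0,"tz":0,"turn":0},{"tx":0,"ty":0,"tz":0,"turn":0},{"tx":0,"ty":0,"tz":0,"turn":0},{"tx":0,"ty":0,"tz":0,"turn":0}]' 0 25; python3 -m crank '[{"tx":0,"ty":0,"tz":-30,"turn":0},{"tx":0,"ty":0,"tz":-80,"turn":0},{"tx":0,"ty":0,"tz":-130,"turn":0},{"tx":0,"ty":0,"tz":-150,"turn":0}]'
python3 - <<'E'
from h import *
c,s,a=tote();print(c,s,a)
def tp(x,y): 
    t=np.radians(a); return c+np.array([x*np.cos(t)-y*np.sin(t),x*np.sin(t)+y*np.cos(t)])
for y in (-.1,0,.1): print(y,tp(0,y),rel([*tp(0,y),.2],np.radians(a)))
for r in ribs('top',(.35,.6,.1,.45),(.035,.06)): print(r)
E
```

```text
time: 25.88
position: [0.4609, -0.297, 0.0474]
tool_rot: [-2.308, -2.126, 0.005]
ft_force: [0.3, 0.6, -0.3]
grip_width: 0.458
grip_force: 0.0
time: 26.38
position: [0.462, -0.2999, 0.0499]
tool_rot: [2.313, 2.125, -0.002]
ft_force: [-1.4, 1.5, 5.4]
grip_width: 0.183
grip_force: 25.0
time: 26.88
position: [0.4626, -0.3005, 0.2016]
tool_rot: [2.311, 2.123, -0.0]
ft_force: [0.5, 0.4, 0.4]
grip_width: 0.182
grip_force: 25.0
[0.47545505 0.27693228] [320.13586426 217.39154053] -7.406013488769531
-0.1 [0.46256508 0.17776652] (array([476.7, -41.1,   1.3]), np.float64(0.5098835174051313))
0 [0.47545505 0.27693228] (array([576.6, -36.7,   1.1]), np.float64(0.5098835174051313))
0.1 [0.48834502 0.37609805] (array([676.5, -32.2,   0.8]), np.float64(0.5098835174051313))
(array([489.8, 369.5]), array([69.5, 15.9]), 82.6, np.float64(0.048), np.int32(127))
(array([474.9, 267.1]), array([68.5, 15.9]), 82.0, np.float64(0.047), np.int32(126))
```

```bash
python3 -m crank '[{"tx":40,"ty":-4,"tz":0,"turn":0.5},{"tx":95,"ty":-9,"tz":0,"turn":0.5},{"tx":150,"ty":-14,"tz":0,"turn":0.5},{"tx":205,"ty":-19,"tz":0,"turn":0.5},{"tx":260,"ty":-24,"tz":0,"turn":0.5}]'; python3 -m crank '[{"tx":52,"ty":-5,"tz":0,"turn":0},{"tx":105,"ty":-10,"tz":0,"turn":0},{"tx":155,"ty":-15,"tz":0,"turn":0},{"tx":216,"ty":-30,"tz":0,"turn":0},{"tx":216,"ty":-30,"tz":50,"turn":0}]'
python3 - <<'E'
from h import *
print(rel([.4627,.179,.047],np.radians(-7.5)), np.round(ctrl.get_state()['joint_positions'],2))
E
```

```text
time: 27.6
position: [0.4583, -0.036, 0.197]
tool_rot: [-2.357, -2.076, 0.005]
ft_force: [0.8, 0.2, -0.8]
grip_width: 0.182
grip_force: 25.0
time: 28.22
position: [0.4575, 0.1866, 0.148]
tool_rot: [-2.349, -2.086, -0.004]
ft_force: [1.3, -0.8, -1.7]
grip_width: 0.182
grip_force: 25.0
(array([ -7.1,   5.9, 101. ]), np.float64(0.14360336348514371)) [-1.13  0.05  0.71  1.97 -0.04  1.13 -0.52]
```

```bash
python3 -m crank '[{"tx":-6,"ty":5.5,"tz":30,"turn":0.1},{"tx":-6,"ty":5.5,"tz":40,"turn":0.1},{"tx":-6,"ty":5.5,"tz":40,"turn":0.1},{"tx":-6,"ty":5.5,"tz":40,"turn":0.1}]'
python3 - <<'E'
from h import *
print(rel([.4627,.179,.047],np.radians(-7.5)))
E
```

```text
time: 28.72
position: [0.4628, 0.1732, 0.1091]
tool_rot: [2.368, 2.064, -0.001]
ft_force: [0.4, 0.2, -0.2]
grip_width: 0.184
grip_force: 25.0
(array([ 5.7, -0.9, 62.1]), np.float64(-0.0690364609510504))
```

```bash
python3 -m crank '[{"tx":4.5,"ty":-0.5,"tz":30,"turn":0},{"tx":4.5,"ty":-0.5,"tz":50,"turn":0},{"tx":4.5,"ty":-0.5,"tz":58,"turn":0},{"tx":4.5,"ty":-0.5,"tz":60,"turn":0},{"tx":4.5,"ty":-0.5,"tz":60,"turn":0}]'; python3 -m crank '[{"tx":0,"ty":0,"tz":1.5,"turn":0},{"tx":0,"ty":0,"tz":2.5,"turn":0},{"tx":0,"ty":0,"tz":3.5,"turn":0},{"tx":0,"ty":0,"tz":3.5,"turn":0}]'
```

```text
time: 29.35
position: [0.4629, 0.1775, 0.0491]
tool_rot: [2.368, 2.064, -0.001]
ft_force: [-0.6, -0.7, -1.0]
grip_width: 0.183
grip_force: 25.0
time: 29.85
position: [0.4623, 0.1773, 0.0449]
tool_rot: [2.368, 2.064, -0.003]
ft_force: [-1.3, -0.2, 2.4]
grip_width: 0.179
grip_force: 25.0
```

Contact. I'll release it, rise clear and check all the blocks.

```bash
python3 -m crank '[{"tx":0,"ty":0,"tz":0,"turn":0},{"tx":0,"ty":0,"tz":0,"turn":0},{"tx":0,"ty":0,"tz":0,"turn":0}]' 36;python3 -m crank '[{"tx":0,"ty":0,"tz":-30,"turn":0},{"tx":0,"ty":0,"tz":-80,"turn":0},{"tx":-50,"ty":10,"tz":-130,"turn":0},{"tx":-100,"ty":20,"tz":-155,"turn":0},{"tx":-155,"ty":40,"tz":-155,"turn":0}]' 28;  python3 - <<'E'
from h import *
c,s,a=tote();print(c,s,a)
for r in ribs('top',(.35,.6,.1,.45),(.035,.06),out='t5'): print(r, R.from_euler('z',-a,degrees=True).apply([*(r[0]-c*1000),0]).round())
for k in ('tray_handle','block1'):print([(np.round(r['xyz'],3).tolist(),round(r['confidence'],2)) for r in ctrl.mark_of('top',k)])
print(rel([.537,-.075,.2],np.radians(89.2)), np.round(ctrl.get_state()['joint_positions'],2))
E
```

```text
time: 30.22
position: [0.4622, 0.1772, 0.0447]
tool_rot: [2.368, 2.064, -0.004]
ft_force: [-0.5, -0.6, -0.7]
grip_width: 0.39
grip_force: 0.0
time: 30.85
position: [0.4823, 0.0177, 0.2025]
tool_rot: [2.365, 2.066, 0.006]
ft_force: [1.1, -0.1, 0.6]
grip_width: 0.317
grip_force: 0.0
[0.47493231 0.27660751] [320.36419678 215.97889709] -7.82696533203125
(array([490. , 370.5]), array([70.1, 16.1]), 82.8, np.float64(0.048), np.int32(128)) [ 2. 95.  0.]
(array([475.1, 267.4]), array([68. , 15.8]), 82.3, np.float64(0.048), np.int32(126)) [ 1. -9.  0.]
(array([462.8, 171.9]), array([68.6, 15.7]), 82.3, np.float64(0.048), np.int32(122)) [   2. -105.    0.]
[([0.544, -0.075, 0.045], 0.85)]
[([0.489, 0.372, 0.008], 0.85), ([0.461, 0.176, 0.004], 0.69), ([0.475, 0.267, 0.003], 0.6)]
(array([-83.7,  68.5,   0.1]), np.float64(16.55195140876524)) [-1.   -0.06  0.89  1.94  0.05  1.24 -0.26]
```

View pics/t5.png

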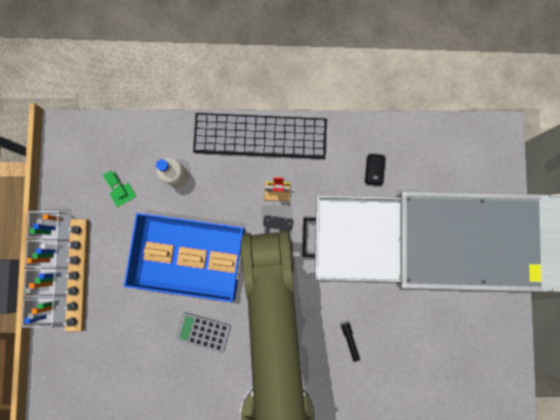

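The blocks sit at (158,253), (191,258) and (222,262) in the tote and the tray is empty. Next I'll push the tray home by the front of its handle with the fingers closed.

```bash
python3 -m crank '[{"tx":-20,"ty":30,"tz":0,"turn":-0.3},{"tx":-40,"ty":60,"tz":20,"turn":-0.9},{"tx":-40,"ty":60,"tz":60,"turn":-1.4},{"tx":-40,"ty":60,"tz":100,"turn":-1.4},{"tx":-40,"ty":60,"tz":100,"turn":-1.4}]' 0 20
python3 - <<'E'
from h import *
print(rel([.5365,-.035,.042],np.radians(-.9)))
E
```

```text
time: 31.68
position: [0.5319, -0.028, 0.0967]
tool_rot: [-2.233, -2.204, 0.014]
ft_force: [-0.0, -0.7, 0.6]
grip_width: 0.007
grip_force: 0.0
(array([-6.8,  5.2, 54.7]), np.float64(0.0322517507005946))
```

```bash
python3 -m crank '[{"tx":0,"ty":4,"tz":30,"turn":0},{"tx":0,"ty":4,"tz":54,"turn":0},{"tx":-10,"ty":4,"tz":54,"turn":0},{"tx":-25,"ty":4,"tz":54,"turn":0},{"tx":-40,"ty":4,"tz":54,"turn":0}]'; python3 -m crank '[{"tx":-20,"ty":0,"tz":0,"turn":0},{"tx":-40,"ty":0,"tz":0,"turn":0},{"tx":-60,"ty":0,"tz":0,"turn":0},{"tx":-80,"ty":0,"tz":0,"turn":0},{"tx":-100,"ty":0,"tz":0,"turn":0}]'; python3 -m crank '[{"tx":-20,"ty":0,"tz":0,"turn":0},{"tx":-40,"ty":0,"tz":0,"turn":0},{"tx":-60,"ty":0,"tz":0,"turn":0},{"tx":-80,"ty":0,"tz":0,"turn":0},{"tx":-100,"ty":0,"tz":0,"turn":0}]'
```

```text
time: 32.3
position: [0.5394, -0.0697, 0.0477]
tool_rot: [2.237, 2.205, 0.002]
ft_force: [-0.2, 5.0, 3.3]
grip_width: 0.003
grip_force: 1.7
time: 32.92
position: [0.5376, -0.1702, 0.0476]
tool_rot: [2.237, 2.204, 0.001]
ft_force: [1.1, 3.5, 1.8]
grip_width: 0.003
grip_force: 1.7
time: 33.55
position: [0.5358, -0.2701, 0.0476]
tool_rot: [2.237, 2.205, 0.0]
ft_force: [1.6, 3.4, 1.7]
grip_width: 0.002
grip_force: 1.7
```

```bash
python3 -m crank '[{"tx":-10,"ty":0,"tz":0,"turn":0},{"tx":-18,"ty":0,"tz":0,"turn":0},{"tx":-23,"ty":0,"tz":0,"turn":0},{"tx":-25,"ty":0,"tz":0,"turn":0}]'; python3 -m crank '[{"tx":-1.5,"ty":0,"tz":0,"turn":0},{"tx":-3,"ty":0,"tz":0,"turn":0},{"tx":-3,"ty":0,"tz":0,"turn":0}]'
```

```text
time: 34.05
position: [0.5348, -0.2946, 0.0465]
tool_rot: [2.237, 2.205, -0.003]
ft_force: [-0.2, 3.4, 2.1]
grip_width: 0.002
grip_force: 1.3
time: 34.42
position: [0.5347, -0.2977, 0.0464]
tool_rot: [2.237, 2.205, -0.004]
ft_force: [0.1, 1.9, 1.8]
grip_width: 0.005
grip_force: 1.0
```

```bash
python3 -m crank '[{"tx":-1.5,"ty":0,"tz":0,"turn":0},{"tx":-3,"ty":0,"tz":0,"turn":0},{"tx":-3,"ty":0,"tz":0,"turn":0}]'; python3 -m crank '[{"tx":-1.5,"ty":0,"tz":0,"turn":0},{"tx":-3,"ty":0,"tz":0,"turn":0},{"tx":-3,"ty":0,"tz":0,"turn":0}]'
```

```text
time: 34.8
position: [0.5347, -0.2999, 0.0464]
tool_rot: [-2.237, -2.205, 0.002]
ft_force: [-0.6, 5.2, 3.5]
grip_width: 0.002
grip_force: 2.5
time: 35.17
position: [0.5347, -0.3001, 0.0463]
tool_rot: [-2.232, -2.203, -0.002]
ft_force: [-3.2, 10.3, 7.1]
grip_width: 0.005
grip_force: 5.4
```

```bash
python3 -m crank '[{"tx":15,"ty":0,"tz":0,"turn":0},{"tx":30,"ty":0,"tz":-40,"turn":0},{"tx":70,"ty":0,"tz":-100,"turn":0},{"tx":120,"ty":0,"tz":-160,"turn":0},{"tx":170,"ty":-10,"tz":-210,"turn":0}]' 60 25
python3 - <<'E'
from h import *
print([(np.round(r['xyz'],3).tolist(),round(r['confidence'],2)) for r in (snap('top'),ctrl.mark_of('top','tray_handle'))[1]])
print(rel([.62,.0,.25],np.radians(-2.7)), np.round(ctrl.get_state()['joint_positions'],2))
E
```

```text
time: 35.8
position: [0.5307, -0.1565, 0.2331]
tool_rot: [2.238, 2.201, -0.005]
ft_force: [2.3, 1.0, 0.5]
grip_width: 0.49
grip_force: 0.0
[([0.537, -0.314, 0.045], 0.94)]
(array([152.3,  85.1, -13.5]), np.float64(0.4654647816076918)) [-0.7   0.17  1.04  1.73 -0.16  1.32  0.37]
```

```bash
python3 -m crank '[{"tx":30,"ty":35,"tz":-15,"turn":0.4},{"tx":62,"ty":72,"tz":-15,"turn":0.4},{"tx":93,"ty":109,"tz":-15,"turn":0.4},{"tx":123,"ty":145,"tz":-15,"turn":0.4},{"tx":123,"ty":145,"tz":-15,"turn":0.4}]'
python3 - <<'E'
from h import *
im,d,m=snap('wrist','w6');P=cloud(d,m);print(ctrl.get_state()['position'])
for k in ('clip_handles','ticket_clip','ticket'):print(k,[(np.round(r['xyz'],3).tolist(),round(r['confidence'],2)) for r in ctrl.mark_of('wrist',k)])
h=cv2.cvtColor(im,cv2.COLOR_RGB2HSV); red=((h[...,0]<8)|(h[...,0]>172))&(h[...,1]>150)&(P[...,2]>.08)&(abs(P[...,0]-.68)<.07)&(abs(P[...,1])<.06)
q=P[red]
if len(q): print(len(q),q.min(0),q.max(0)); print(cv2.minAreaRect((q[:,:2]*1000).astype(np.float32))); t=q[q[:,2]>.138]; print('top',len(t),t.min(0),t.max(0)) if len(t) else 0
E
```

```text
time: 36.52
position: [0.6794, -0.0328, 0.2435]
tool_rot: [2.27, 2.17, -0.008]
ft_force: [-0.7, -0.4, -0.3]
grip_width: 0.692
grip_force: 0.0
[ 0.67786895 -0.03575138  0.24422209]
clip_handles [([0.688, -0.0, 0.124], 0.84)]
ticket_clip [([0.679, -0.002, 0.096], 0.92)]
ticket [([0.697, -0.001, 0.071], 0.64)]
2123 [ 0.64802639 -0.01461356  0.08351361] [0.70220355 0.01632603 0.337465  ]
((675.1224975585938, 1.0119571685791016), (30.042329788208008, 53.57610321044922), 87.91753387451172)
top 764 [ 0.64802639 -0.01461356  0.13805492] [0.70220355 0.01632603 0.337465  ]
```

View pics/w6.png

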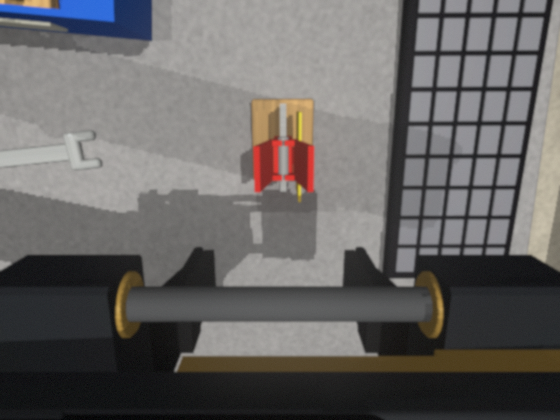

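The wrist view shows the red clip at about (284,165), with the yellow ticket edge at (300,155) on its right, the far +x side. It lines up with the fingers.

Run:
```python
from h import *
im,d,m=snap('wrist');P=cloud(d,m)
h=cv2.cvtColor(im,cv2.COLOR_RGB2HSV); red=((h[...,0]<8)|(h[...,0]>172))&(h[...,1]>150)&(P[...,2]>.08)&(P[...,2]<.153)&(abs(P[...,0]-.68)<.04)&(abs(P[...,1])<.06)
q=P[red]; t=q[q[:,2]>.132]; print(len(q),len(t),np.percentile(t,[2,98],axis=0).round(4)); print(cv2.minAreaRect((t[:,:2]*1000).astype(np.float32)))
sil=q[q[:,2]>.1];print(np.percentile(sil,[1,99],axis=0).round(4))
ye=(h[...,0]>20)&(h[...,0]<35)&(h[...,1]>120)&(P[...,2]>.05)&(P[...,2]<.11)&(abs(P[...,0]-.69)<.03); y=P[ye]; print('yel',len(y),np.median(y,0),np.percentile(y[:,1],[2,98]),np.polyfit(y[:,1],y[:,0],1))
c=[.682,.001,.13]; print(rel(c,np.radians(-2.4)))
```

```text
2082 911 [[ 0.6636 -0.0127  0.1331]
 [ 0.7019  0.0155  0.1465]]
((682.5227661132812, 1.0854110717773438), (29.381275177001953, 38.733192443847656), 87.72294616699219)
[[ 0.6636 -0.0135  0.1031]
 [ 0.7019  0.0159  0.1465]]
yel 195 [0.69553109 0.02020567 0.09313696] [-0.03288694  0.03454639] [0.03224526 0.69527064]
(array([ 39.5,   3.5, 116.4]), np.float64(-0.12665986606574456))
```

```bash
python3 -m crank '[{"tx":20,"ty":2,"tz":0,"turn":-0.1},{"tx":38,"ty":3.5,"tz":20,"turn":-0.1},{"tx":39,"ty":3.5,"tz":60,"turn":-0.1},{"tx":39,"ty":3.5,"tz":80,"turn":-0.1},{"tx":39,"ty":3.5,"tz":80,"turn":-0.1}]'
python3 - <<'E'
from h import *
print(rel([.6825,.001,.128],np.radians(-2.4)))
E
```

```text
time: 37.4
position: [0.6815, 0.004, 0.1641]
tool_rot: [-2.264, -2.175, 0.008]
ft_force: [-0.7, 0.2, 1.0]
grip_width: 0.69
grip_force: 0.0
(array([-2.9,  1.3, 36.1]), np.float64(0.016908352850908415))
```

```bash
python3 -m crank '[{"tx":-1.5,"ty":1,"tz":20,"turn":0},{"tx":-1.5,"ty":1,"tz":36,"turn":0},{"tx":-1.5,"ty":1,"tz":36,"turn":0},{"tx":-1.5,"ty":1,"tz":36,"turn":0}]'; python3 -m crank '[{"tx":0,"ty":0,"tz":0,"turn":0},{"tx":0,"ty":0,"tz":0,"turn":0},{"tx":0,"ty":0,"tz":0,"turn":0},{"tx":0,"ty":0,"tz":0,"turn":0},{"tx":0,"ty":0,"tz":0,"turn":0}]' 0 30
```

```text
time: 37.9
position: [0.6838, 0.0013, 0.1307]
tool_rot: [2.266, 2.175, -0.003]
ft_force: [0.2, 0.5, -0.2]
grip_width: 0.689
grip_force: 0.0
time: 38.52
position: [0.6835, 0.0016, 0.1302]
tool_rot: [2.266, 2.176, -0.004]
ft_force: [1.0, -0.6, -0.6]
grip_width: 0.245
grip_force: 30.0
```

```bash
python3 -m crank '[{"tx":0,"ty":0,"tz":-12,"turn":0},{"tx":0,"ty":0,"tz":-30,"turn":0},{"tx":0,"ty":0,"tz":-60,"turn":0},{"tx":0,"ty":0,"tz":-100,"turn":0},{"tx":0,"ty":0,"tz":-120,"turn":0}]'
python3 - <<'E'
from h import *
c,s,a=tote();print(c,s,a)
im,d,m=snap('scene')
for k in ('clip_handles','ticket_clip','ticket'):print(k,[(np.round(r['xyz'],3).tolist(),round(r['confidence'],2)) for r in ctrl.mark_of('scene',k)])
cv2.imwrite('pics/s7.png',cv2.resize(im[160:300,200:400],None,fx=3,fy=3)[:,:,::-1])
t=np.radians(a); w=c+R.from_euler('z',t).as_matrix()[:2,:2]@[.1075,-.07]
print(w,rel([*w,.25],t), np.round(ctrl.get_state()['joint_positions'],2))
E
```

```text
time: 39.15
position: [0.6848, 0.0012, 0.2542]
tool_rot: [2.264, 2.173, 0.002]
ft_force: [-0.0, -0.1, -1.1]
grip_width: 0.242
grip_force: 30.0
[0.48100403 0.31895093] [234.7297821  217.06214905] -7.3619537353515625
clip_handles [([0.726, 0.527, 0.016], 0.95), ([0.676, -0.004, 0.252], 0.58), ([0.475, 0.276, 0.003], 0.57)]
ticket_clip [([0.691, -0.0, 0.218], 0.76), ([0.699, 0.51, 0.015], 0.7)]
ticket [([0.671, 0.5, 0.006], 0.67), ([0.707, 0.0, 0.194], 0.56)]
[0.57864825 0.23575324] (array([ 229.3, -114. ,   -1.1]), np.float64(1.0024600676941176)) [-0.67  0.51  0.91  1.37 -0.4   1.45  0.19]
```

View pics/s7.png

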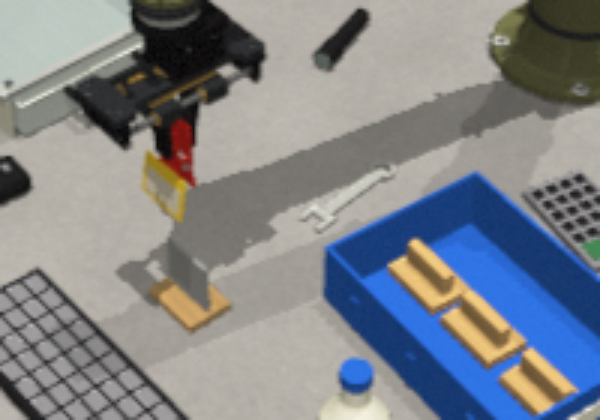

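The clip is held at about (180,165) in the crop, with the ticket on its +x side. The arm hides part of the tote from above, so I'll measure it from the scene camera and go to a hover.

```bash
python3 -m crank '[{"tx":40,"ty":-22,"tz":0,"turn":0.3},{"tx":80,"ty":-45,"tz":0,"turn":0.6},{"tx":120,"ty":-70,"tz":0,"turn":1},{"tx":160,"ty":-95,"tz":0,"turn":1},{"tx":187,"ty":-118,"tz":0,"turn":1}]'; python3 -m crank '[{"tx":0,"ty":0,"tz":0,"turn":0},{"tx":0,"ty":0,"tz":10,"turn":0},{"tx":0,"ty":0,"tz":20,"turn":0},{"tx":0,"ty":0,"tz":20,"turn":0}]'
python3 - <<'E'
from h import *
print(tote('scene'),tote('top'))
im,d,m=snap('wrist','w8');P=cloud(d,m); s=ctrl.get_state(); print(s['position'])
h=cv2.cvtColor(im,cv2.COLOR_RGB2HSV)
# far (+x) wall rim seen by the wrist: blue, z .08-.09
b=(h[...,0]>95)&(h[...,0]<125)&(h[...,1]>150)&(P[...,2]>.08)&(P[...,2]<.092); q=P[b]; print(len(q))
t=np.radians(-7.5); X=q[:,:2]@[np.cos(t),np.sin(t)]; print(np.histogram(X,bins=np.arange(X.min(),X.max()+.01,.004)))
f=q[X>X.max()-.02]; print(np.polyfit(f[:,1],f[:,0],1), f[:,1].min(),f[:,1].max())
print(rel([.573,.1934,.131],t))
E
```

```text
time: 40.02
position: [0.5713, 0.1961, 0.2481]
tool_rot: [-2.356, -2.077, 0.008]
ft_force: [0.3, -0.5, -0.2]
grip_width: 0.242
grip_force: 30.0
time: 40.52
position: [0.5731, 0.1918, 0.2285]
tool_rot: [2.361, 2.072, -0.008]
ft_force: [-0.1, -0.4, 0.3]
grip_width: 0.245
grip_force: 30.0
(array([0.47670657, 0.27974347]), array([326.38482666, 226.81750488]), -7.475410461425781) (array([0.47153088, 0.43278387]), array([185.87001038,  53.84904099]), -80.53507995605469)
[0.57382282 0.19270565 0.23014231]
2721
(array([ 434,  986,    0,    0,    0,    0,    0,    0,    0,    0,    0,
          0,    0,    0,    0,    0,    0,    0,    0,    0,    0,    0,
          0,    0,    0,    0,    0,    0,    0,    0,    0,    0,    0,
          0,    0,    0,    0,    0,    0,    0,    0,    0,    0,    0,
          0,    0,    0,    0,    0,    0,    0,    0,    0,  222, 1079,
          0,    0]), array([0.32462847, 0.32862847, 0.33262847, 0.33662847, 0.34062847,
       0.34462847, 0.34862847, 0.35262847, 0.35662847, 0.36062847,
       0.36462847, 0.36862847, 0.37262847, 0.37662847, 0.38062847,
       0.38462847, 0.38862847, 0.39262847, 0.39662847, 0.40062847,
       0.40462847, 0.40862847, 0.41262847, 0.41662847, 0.42062847,
       0.42462847, 0.42862847, 0.43262847, 0.43662847, 0.44062847,
       0.44462847, 0.44862847, 0.45262847, 0.45662847, 0.46062847,
       0.46462847, 0.46862847, 0.47262847, 0.47662847, 0.48062847,
       0.48462847, 0.48862847, 0.49262847, 0.49662847, 0.50062847,
       0.50462847, 0.50862847, 0.51262847, 0.51662847, 0.52062847,
       0.52462847, 0.52862847, 0.53262847, 0.53662847, 0.54062847,
       0.54462847, 0.54862847, 0.55262847]))
[0.13103973 0.54709227] 0.17655916954501127 0.33484778828050643
(array([ 0.8, -0.8, 99.1]), np.float64(0.016634940130496607))
```

View pics/w8.png

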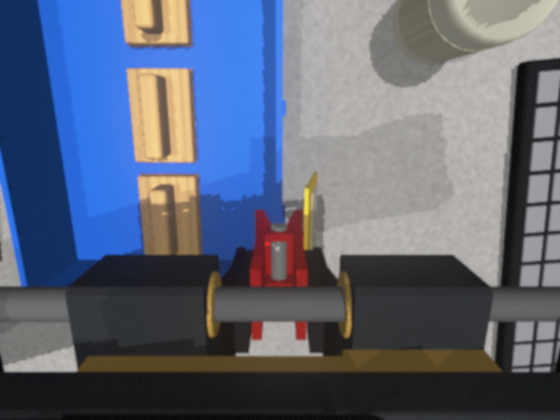

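The wrist view shows the jaws at (279,240), straddling the line of the far tote wall at about column 280, with the ticket at (310,205) outside. I'll descend in stages and watch the force.

```bash
python3 -m crank '[{"tx":0,"ty":-1,"tz":25,"turn":0},{"tx":0,"ty":-1,"tz":50,"turn":0},{"tx":0,"ty":-1,"tz":65,"turn":0},{"tx":0,"ty":-1,"tz":72,"turn":0},{"tx":0,"ty":-1,"tz":78,"turn":0}]'; python3 -m crank '[{"tx":0,"ty":0,"tz":0,"turn":0},{"tx":0,"ty":0,"tz":5,"turn":0},{"tx":0,"ty":0,"tz":9,"turn":0},{"tx":0,"ty":0,"tz":9,"turn":0}]';python3 - <<'E'
from h import *
im,d,m=snap('scene')
cv2.imwrite('pics/s9.png',cv2.resize(im[190:290,270:390],None,fx=5,fy=5)[:,:,::-1])
E
```

```text
time: 41.3
position: [0.5729, 0.1934, 0.1525]
tool_rot: [2.359, 2.074, -0.002]
ft_force: [-0.3, -0.2, -0.6]
grip_width: 0.248
grip_force: 30.0
time: 41.8
position: [0.5721, 0.1933, 0.1428]
tool_rot: [2.359, 2.074, -0.004]
ft_force: [-0.8, 0.6, -0.7]
grip_width: 0.241
grip_force: 30.0
```

View pics/s9.png

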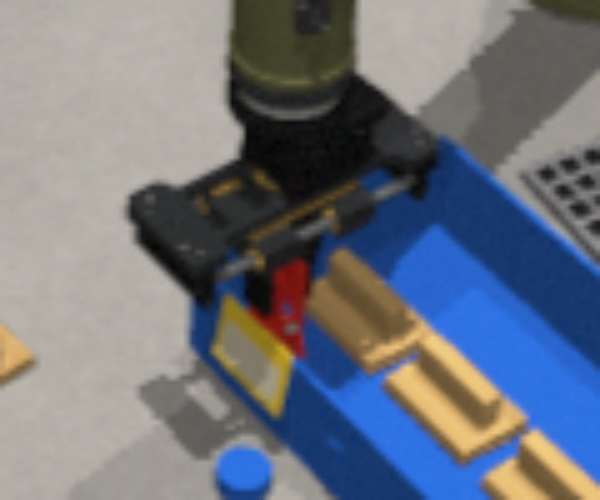

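The ticket at (252,355) hangs outside the wall and the jaws straddle the rim without force. I'll lower it the last 11 mm and release.

```bash
python3 -m crank '[{"tx":0,"ty":0,"tz":5,"turn":0},{"tx":0,"ty":0,"tz":9,"turn":0},{"tx":0,"ty":0,"tz":11,"turn":0},{"tx":0,"ty":0,"tz":11,"turn":0}]'; python3 -m crank '[{"tx":0,"ty":0,"tz":0,"turn":0},{"tx":0,"ty":0,"tz":0,"turn":0},{"tx":0,"ty":0,"tz":0,"turn":0},{"tx":0,"ty":0,"tz":0,"turn":0},{"tx":0,"ty":0,"tz":0,"turn":0}]' 60; python3 -m crank '[{"tx":0,"ty":0,"tz":-15,"turn":0},{"tx":0,"ty":0,"tz":-40,"turn":0},{"tx":0,"ty":0,"tz":-80,"turn":0},{"tx":-20,"ty":0,"tz":-120,"turn":0},{"tx":-70,"ty":0,"tz":-120,"turn":0}]'; python3 -m crank '[{"tx":-60,"ty":0,"tz":0,"turn":0},{"tx":-120,"ty":0,"tz":0,"turn":0},{"tx":-150,"ty":0,"tz":0,"turn":0},{"tx":-150,"ty":0,"tz":0,"turn":0}]';python3 - <<'E'
from h import *
c,s,a=tote();print(c,s,a)
rt=lambda p: R.from_euler('z',-a,degrees=True).apply(np.array(p)-[*c,0]).round(4)
for r in ribs('top',(.35,.6,.1,.45),(.035,.06)): print(r[0],r[3], rt([*(r[0]/1000),0]))
for cam in('top','scene'):
  im,d,m=snap(cam)
  for k in ('clip_handles','ticket_clip','ticket','tray_handle'):print(cam,k,[(np.round(r['xyz'],3).tolist(),rt(r['xyz']).tolist(),round(r['confidence'],2)) for r in ctrl.mark_of(cam,k)])
P=cloud(d,m);h=cv2.cvtColor(im,cv2.COLOR_RGB2HSV)
red=((h[...,0]<8)|(h[...,0]>172))&(h[...,1]>150)&(abs(P[...,0]-.573)<.05)&(abs(P[...,1]-.193)<.05)&(P[...,2]<.17)
print(P[red][:,2].max(), np.percentile([rt(p) for p in P[red]],[3,97],axis=0))
cv2.imwrite('pics/s10.png',cv2.resize(im[180:320,260:440],None,fx=4,fy=4)[:,:,::-1])
E
```

```text
time: 42.35
position: [0.5722, 0.1933, 0.1319]
tool_rot: [2.359, 2.074, -0.004]
ft_force: [0.3, 0.5, -0.7]
grip_width: 0.247
grip_force: 30.0
time: 42.98
position: [0.5723, 0.1934, 0.1322]
tool_rot: [2.359, 2.074, -0.004]
ft_force: [0.6, -0.1, 0.8]
grip_width: 0.664
grip_force: 0.0
time: 43.6
position: [0.5658, 0.1261, 0.2565]
tool_rot: [2.352, 2.078, 0.007]
ft_force: [-0.4, -0.5, -1.0]
grip_width: 0.69
grip_force: 0.0
time: 44.1
position: [0.5442, -0.0283, 0.2539]
tool_rot: [2.365, 2.067, -0.0]
ft_force: [0.6, -0.4, 0.5]
grip_width: 0.69
grip_force: 0.0
[0.47499097 0.27657217] [321.14578247 216.33377075] -7.919792175292969
[490.1 371. ] 0.048 [0.002  0.0956 0.    ]
[475.1 267.8] 0.048 [ 0.0013 -0.0087  0.    ]
[462.7 172. ] 0.048 [ 0.0022 -0.1053  0.    ]
top clip_handles [([0.718, 0.526, 0.02], [0.2059, 0.2801, 0.0195], 0.81), ([0.571, 0.191, 0.13], [0.1068, -0.0713, 0.13], 0.61)]
top ticket_clip [([0.694, 0.515, 0.017], [0.1837, 0.2666, 0.0174], 0.73), ([0.577, 0.194, 0.105], [0.1124, -0.0679, 0.1048], 0.47)]
top ticket [([0.669, 0.498, 0.002], [0.1613, 0.2455, 0.0016], 0.89), ([0
[... 156 characters left out ...]
, 0.53, 0.016], [0.2102, 0.2855, 0.0155], 0.9), ([0.574, 0.192, 0.133], [0.1093, -0.0698, 0.1329], 0.81), ([0.726, 0.319, -0.0], [0.2433, 0.0765, -0.0002], 0.33)]
scene ticket_clip [([0.694, 0.51, 0.017], [0.1843, 0.2615, 0.0166], 0.61), ([0.575, 0.19, 0.096], [0.1107, -0.0719, 0.0961], 0.6)]
scene ticket [([0.672, 0.498, 0.003], [0.165, 0.2464, 0.0027], 0.87), ([0.476, 0.275, 0.001], [0.0017, -0.0017, 0.0014], 0.64), ([0.589, 0.193, 0.069], [0.1245, -0.0672, 0.0693], 0.57)]
scene tray_handle [([0.536, -0.314, 0.05], [0.142, -0.5764, 0.0498], 0.95), ([0.536, -0.366, 0.001], [0.1494, -0.6275, 0.0013], 0.2)]
0.15334123088260387 [[ 0.0912   -0.082494  0.097812]
 [ 0.127496 -0.052308  0.148096]]
```

View pics/s10.png

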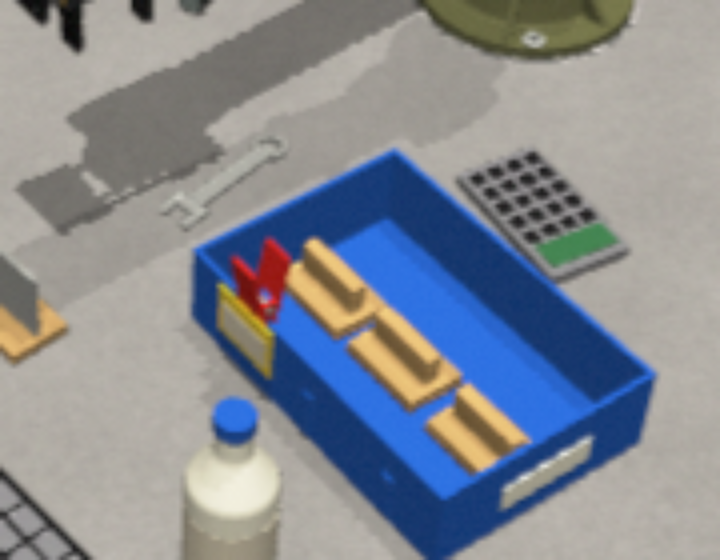

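The clip stands upright on the far wall at (262,285) with the ticket at (245,330) outside. The three blocks are flat on the floor and the tray handle is back at its start position.

```bash
python3 -c "
from bench import ctrl
print(ctrl.close_job())"
```

```text
the job is handed in; nothing more can be done
None
```

I handed the job in: the three blocks present stand base down on the tote's floor, the empty tray is fully home, and the ticket clip is upright on the tote's far rim with the ticket outside; the hand-in returned no verdict.

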